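# Serve the ball from the toy carousel

### The arm

A 6-joint arm with a two-finger parallel gripper is mounted at the origin on the work surface. World frame = base frame: x ahead of the robot, y to its left, z up, the work surface at z = 0. Lengths are in m, angles in degrees, forces in N, time in s.
With the tool pointing down it reaches from about 0.4 to 0.825 m from the base axis. Payload 7 kg.
Tool frame: the origin (TCP) lies midway between the tips of the shut fingers; the grasp point (between the pads) lies 19 mm behind it (r.hold_point_z is the distance from the TCP to the grasp point, in m); x points along the fingers, y is the direction in which the jaws open and shut, and the axes are right-handed (so a half turn about x gives the same grasp; the last joint's range is limited). The gripper opens to 88 mm and grips with 3 to 60 N. Pads are 19 mm wide; open, the fingers measure 130 mm over their backs; the gripper's body (78 mm by 193 mm) begins 47 mm behind the grasp point.
Start: joints at [91.564, 20.546, 0.682, 0, -70.136, -16.507], TCP at [0.174, 0.652, 0.227] pointing down, gripper open.
Joint ranges: [-176.03, 176.03], [-82.01, 121.73], [-58.28, 71.71], [-173.87, 95.51], [-174.79, -0.11], [-173.66, 173.66]. Speed limits (degrees/s): [136.94, 136.94, 172.46, 180, 180, 180].

### API

Orientations are given as [roll, pitch, yaw] about the fixed x, y, z axes, in that order (R = Rz(yaw) Ry(pitch) Rx(roll)).
In Python, from plant import r, viewer, order gives the robot as it stands. The module is installed in compiled form; this text tells all that it offers.
- The arm moves only by the shell command python3 -m creep 'ROWS' [FORCE]. ROWS is JSON, a list of rows, each an object of numbers: "ax", "ay", "az": the turn, a rotation vector about the tool's x, y, z in degrees; "tx", "ty", "tz": the shift along the tool's x, y, z in m; "fingers": the finger opening in m, from 0 to 0.0876. A call has 1 to 5 rows; each row is the pose to reach, as a shift and turn from the pose commanded when the call began, along the tool's axes at that moment; what a row does not reach only later rows make up. A row lasts 1/10 s, in which the tool goes at most 50 mm and 8.59 degrees, less where a joint would pass 70% of its speed; a pose out of reach is approached as far as the arm can. A call with a gripper value outside its range is refused whole. The fingers move at their own pace and stop on an object; FORCE is the grip in N (left out, the last holds). Time passes only in rows, so rows that repeat a pose let the fingers close. It gives the time, the measured TCP pose, the force and the opening at its end, in the units of the state.
- r.get_state(): the state, without advancing time (a new reading comes with each control period).
- viewer.capture(name): name is "side" or "top" or "wrist"; returns a dict with "pixels" (400x640x3 uint8, blue, green, red), "depth" (400x640 float32, m along the optical axis (not along the pixel's ray), 0 where there is no reading), "fx", "fy", "cx", "cy" (pixels), "k1" (the pictures are not rectified: a ray, as slopes to the right and down, at radius r is drawn at 1 + k1 r^2 times it, then the intrinsics apply), "rvec" (rotation vector, rad) and "tvec" (3), from world to camera coordinates, as OpenCV has them; the wrist camera has in their place "T_tool_cam" (4x4, takes a point from camera to tool coordinates, whose origin is the TCP and whose axes are the tool frame's). Camera axes: x right, y down, z forward; pixel columns grow to the right and rows downward; lengths in m; the calibration is good to about 2 mm. A picture is of the moment at which its call begins: read the wrist's pose just before it.
- order.close_job(): hands the job in, once; it reports no verdict.
The state is a dict: "time_s": time; "joints": joint angles; "qd": joint speeds; "joint_torque": joint torques, N m; "tcp_pos": TCP position; "eef_rot": TCP orientation; "contact_force": force on the tool from outside, world axes, zero at the start; "moment": the same for the moment, N m; "gripper_width": finger opening in m.
Only numpy, scipy, OpenCV 4.12 (cv2) and the standard library are available. Lean on these libraries where they do the work, as an engineer would, in place of code of your own. Each camera call takes 0.05 s, during which the arm holds its last target.

### The job

Press the hinged pedal on the bamboo toy chest down to its stop, so that the frosted door lifts and the cobalt ball rolls down the chute into the blue-ringed cup of the carousel. Then turn the carousel (the red peg is its handle) until the cup with the ball squarely faces the yellow arrow, and finish while still holding the carousel still there with the gripper, because its spring swings it back as soon as it is let go. Leave the turtle, the abacus and the trumpet where they are.

Things in the scene. Friction and masses are not known exactly. Their poses are not given: they have to be found in the camera images.
- dispenser: fixed unit; origin on the carousel's axis at table height, z up. In its frame (mm): chest x -50 to 80, y 210 to 350, 90 high; chute 54 wide along y at x 0, from y 325 (153 high) down to an open spout over the parked cup (x +-27, y 56 to 113, z 75 to 115); frosted door and guides at y 235, x +-35, 200 high; the ball waits behind the door. Pedal sticks out to -x at y 280
- pedal (a joint): hinged bamboo pedal, 60 mm wide, 110 mm long. 0 = up at rest, 0.30 rad = down at its stop. Sprung: about 3 N at the tread to start it, 8 N at the stop. It lifts the door (36 mm), which clears the ball only when the pedal is practically at its stop and closes again when the pedal is let up: keep it down until the ball is in the cup (about 1 s)
- pedal_press (a point): middle of the top of the pedal's black rubber tread (46 x 54 mm), 85 mm from the hinge, where to press; it is about 61 mm above the table at rest and goes down about 25 mm to the stop
- ball_center (a point): centre of the cobalt-blue rubber ball, 36 mm in diameter, loose, 20 to 45 g
- carousel: bamboo turntable, 260 mm across, top 22 mm above the table; three white cups with blue, red, green rings (68 mm outside, 60 inside, rims 58 mm above the table, 85 mm from the axis) and a red peg. Origin on its axis, 12 mm above the table. Parked with the blue cup under the spout; turns only anticlockwise from above, to 2.5 rad; a spring returns it (1.5 to 3 N at the peg)
- peg (a point): point on the upright round red peg of the carousel, 16 mm in diameter, 105 mm from the carousel's axis, standing from 22 to 84 mm above the table; the point is 59 mm above the table. No cup is nearer than 100 mm to it, centre to centre. It can be pinched or pushed
- cup (a point): centre of the place of a ball lying in the blue-ringed cup: on the cup's axis, 45 mm above the table, 18 mm above the cup's floor; turns with the carousel, 85 mm from its axis
- front (a point): point 85 mm from the carousel's axis on the line of the yellow arrow: the middle of the blue-ringed cup is at it when that cup squarely faces the arrow. The flat arrow (10 mm high) lies fixed on the table just outside the turntable, 140 to 215 mm from the axis, pointing at the axis, 1.0 to 1.9 rad anticlockwise of the spout
- turtle: olive plastic turtle, about 110 x 88 x 44 mm, loose, bystander. Origin at the middle of its underside
- abacus: standing wooden abacus frame with rainbow beads, 160 mm long (its x), 70 mm wide feet, 126 mm high, loose, bystander. Origin at the middle of its underside
- trumpet: copper toy trumpet lying on the table, 175 mm long (its x), 60 mm across the bell, 66 mm high, loose, bystander. Origin under its middle, at table height
Things that resemble listed ones, but are neither listed nor needed, are in the scene too. Of the things that look like the part that bears ball_center, the largest one is meant.

How it is judged (in metres and radians):
On the way, in this order (a step that is already met when the one before it is completed fails the run):
1. the pedal is pressed down to its stop (value of joint pedal above 0.265 rad).
2. the ball has rolled into the blue-ringed cup (distance between ball_center and cup below 0.017 m), for 0.2 s.
At the end, for the whole second after the job is handed in: The ball lies in the blue-ringed cup (centre within 17 mm of its place), the middle of that cup is within 14 mm (about 9 degrees) of the arrow's line at its radius, the carousel stands still (under 0.1 rad/s), and the gripper's fingers still hold it (over 0.5 N of contact) through the last second (distance between ball_center and cup below 0.017 m and horizontal distance between cup and front below 0.014 m and angular speed of carousel below 0.1 rad/s and contact force between the fingers and carousel above 0.5 N); the arm keeps its last pose, push and grip.
It fails at once if the turtle is pushed more than 30 mm from its place (distance of turtle from where it was at the start of the episode above 0.03 m).
It fails at once if the abacus is pushed more than 30 mm from its place (distance of abacus from where it was at the start of the episode above 0.03 m).
It fails at once if the trumpet is pushed more than 30 mm from its place (distance of trumpet from where it was at the start of the episode above 0.03 m).
It also fails if it takes over 51 s, if anything falls off the work surface, if the arm or the gripper's body presses on something with over 40 N, if the wrist force passes 120 N, or if a joint passes its speed limit or range.

## Working session

There is one attempt and no reset: what is moved stays moved. The work goes in short steps, Python scripts to look and compute and a shell command to move; the robot and the scene stay as the last step left them, time stands still between calls to the robot, and variables do not carry over. Pictures are saved under pics/ and viewed, and the job is handed in when it is done.

```bash
mkdir -p pics; cat > h.py <<'E'
import numpy as np,cv2,pickle
from plant import r,viewer,order
from scipy.spatial.transform import Rotation as R
def cap(name,tag):
    s=r.get_state(); c=viewer.capture(name); c['state']=s
    pickle.dump(c,open(f'pics/{tag}.pkl','wb')); cv2.imwrite(f'pics/{tag}.png',c['pixels']); return c
def load(tag): return pickle.load(open(f'pics/{tag}.pkl','rb'))
def Rt(c):
    return cv2.Rodrigues(np.array(c['rvec'],float))[0],np.array(c['tvec'],float).reshape(3)
def ray(c,u,v):
    x,y=(u-c['cx'])/c['fx'],(v-c['cy'])/c['fy']
    p=cv2.undistortPoints(np.array([[[u,v]]],float),np.array([[c['fx'],0,c['cx']],[0,c['fy'],c['cy']],[0,0,1]]),np.array([c['k1'],0,0,0,0]))[0,0]
    return np.array([p[0],p[1],1])
def w(c,u,v,z=None):
    d=ray(c,u,v)
    if 'rvec' in c:
        A,t=Rt(c); o=-A.T@t; D=A.T@d
    else:
        T=np.array(c['T_tool_cam']); s=c['state']; Q=R.from_euler('xyz',s['eef_rot'],degrees=True).as_matrix()
        o=Q@T[:3,3]+s['tcp_pos']; D=Q@T[:3,:3]@d
    if z is None:
        return o+D*c['depth'][int(round(v)),int(round(u))]
    return o+D*(z-o[2])/D[2]
def proj(c,P):
    A,t=Rt(c); K=np.array([[c['fx'],0,c['cx']],[0,c['fy'],c['cy']],[0,0,1]])
    return cv2.projectPoints(np.array(P,float).reshape(-1,1,3),A,t,K,np.array([c['k1'],0,0,0.]))[0].reshape(-1,2)
E
python3 -c "
from h import *
for n in ['side','top','wrist']:
    c=cap(n,n+'0'); print(n,c['fx'],c['k1'])
print(r.get_state())"
```

```text
side 410.5322786334202 0.020740940490537003
top 383.388768133152 -0.08311508027590198
wrist 316.85246985197944 -0.04031815154874677
{'time_s': 0.15, 'joints': array([ 9.15632132e+01,  2.05797458e+01,  6.46156909e-01, -1.27809843e-02,
       -7.01349760e+01, -1.65071072e+01]), 'qd': array([-0.03665965, -0.08237505,  0.20611114,  0.06366694, -0.05671769,
       -0.03849814]), 'joint_torque': array([-8.00847520e-04, -5.83275318e+01,  2.93289900e+01,  7.00105056e+00,
        8.76593665e-03, -1.10340873e-04]), 'tcp_pos': array([0.174004  , 0.65181625, 0.22587178]), 'eef_rot': array([ 96.56762354,  89.93038988, -98.38062071]), 'contact_force': array([0.16308909, 0.62315352, 0.38877098]), 'moment': array([0.0044476 , 0.00658974, 0.00411577]), 'gripper_width': 0.08756622871929128}
```

View pics/side0.png

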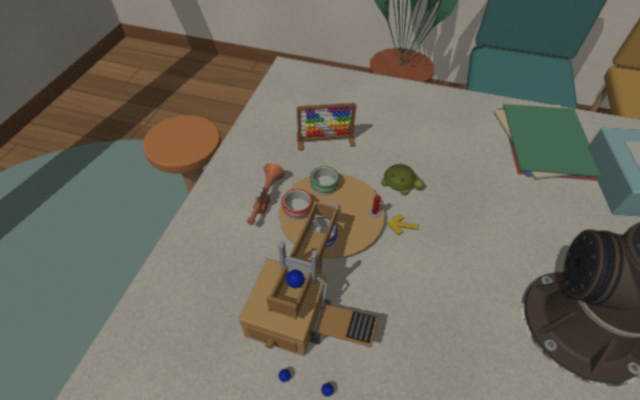

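View pics/top0.png

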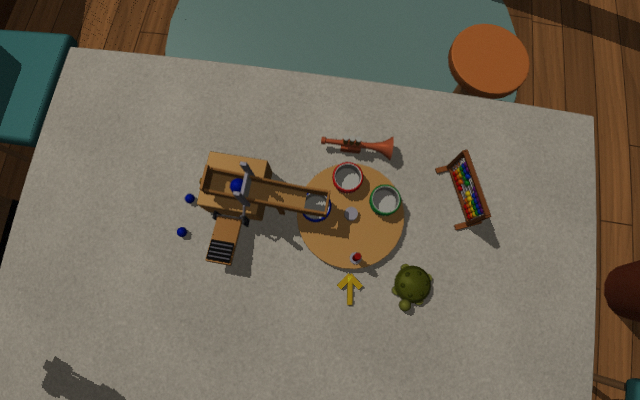

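View pics/wrist0.png

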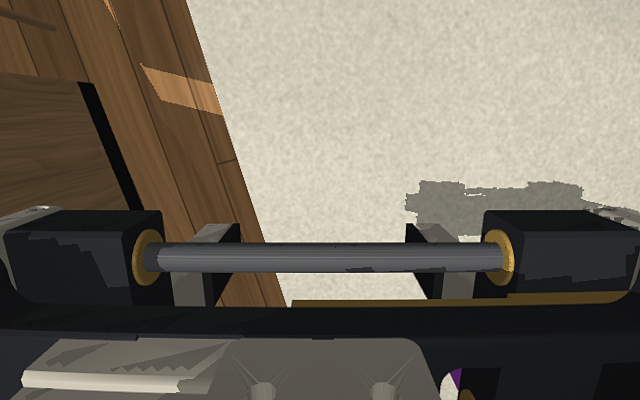

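```bash
python3 -c "
from h import *
t=load('top0'); s=load('side0')
cv2.imwrite('pics/t1.png',cv2.resize(t['pixels'][130:320,170:440],(800,563),interpolation=cv2.INTER_CUBIC))
cv2.imwrite('pics/s1.png',cv2.resize(s['pixels'][150:360,230:430],(571,600),interpolation=cv2.INTER_CUBIC))
print(proj(t,[[0,0,0],[.3,0,0],[.5,0,0],[.5,.5,0],[0,.5,0]]),proj(s,[[0,0,0],[.5,0,0],[0,.5,0]]))
for c,px in ((t,[(330,205),(352,214),(220,251),(357,257),(350,290),(410,285),(300,225),(400,225),(352,268)]),(s,[(330,215),(360,325),(376,206),(405,225),(402,178)])):
    for p in px: print(p,w(c,*p).round(4))
"
```

```text
[[263.58412731 456.93592082]
 [284.82627896 322.44404503]
 [298.35353758 238.22025467]
 [104.6027874  208.28837262]
 [ 57.66033004 412.93817322]] [[583.39463675 323.27576212]
 [348.97449094 261.55577029]
 [625.64493209 671.01489839]]
(330, 205) [ 0.5801 -0.0649  0.0611]
(352, 214) [ 0.571  -0.1191  0.0385]
(220, 251) [0.4381 0.1667 0.0601]
(357, 257) [ 0.4688 -0.14    0.0854]
(350, 290) [ 0.3963 -0.1399  0.0082]
(410, 285) [ 0.4267 -0.2714  0.042 ]
(300, 225) [ 5.298e-01 -4.000e-04  1.970e-02]
(400, 225) [ 0.564  -0.2371  0.0242]
(352, 268) [ 0.447  -0.1368  0.0223]
(330, 215) [ 0.5636 -0.0542  0.0847]
(360, 325) [0.4418 0.167  0.0617]
(376, 206) [ 0.4709 -0.1328  0.0567]
(405, 225) [ 0.3933 -0.137   0.0058]
(402, 178) [ 0.4262 -0.2564  0.0398]
```

View pics/t1.png

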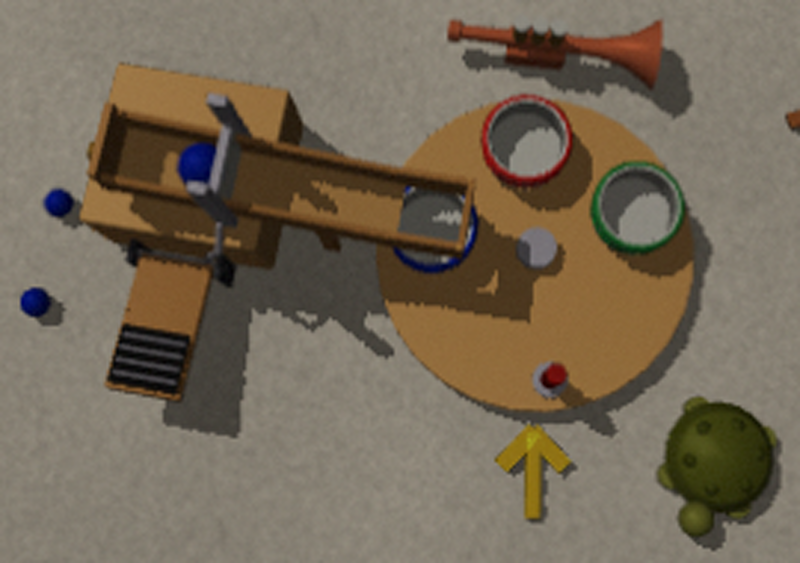

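View pics/s1.png

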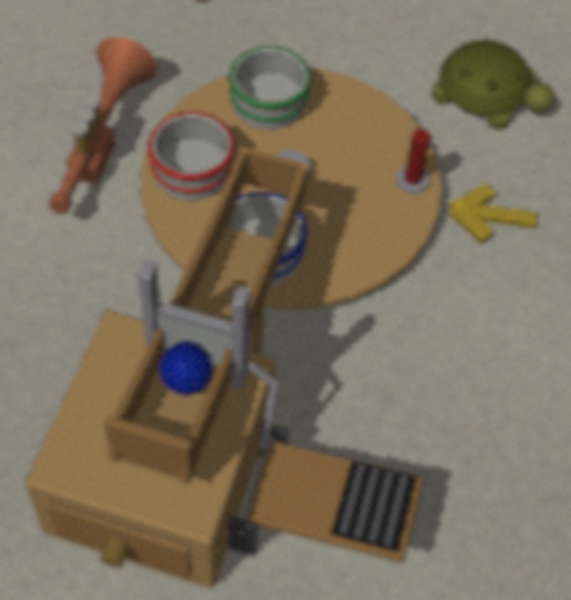

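```bash
cat > m.py <<'E'
from h import *
from scipy.optimize import least_squares
t=load('top0'); s=load('side0'); k=800/270.; ks=571/200.
T=lambda u,v,z=None: w(t,170+u/k,130+v/k,z)
S=lambda u,v,z=None: w(s,230+u/ks,150+v/ks,z)
e=np.array([T(u,v,.022)[:2] for u,v in [(382,300),(450,385),(535,410),(620,380),(693,290),(690,230),(440,130)]])
f=least_squares(lambda p:np.hypot(*(e-p[:2]).T)-p[2],[.57,-.12,.13]); print('circle',f.x,f.fun.round(4))
A=f.x[:2]
print('hub',T(538,247),T(538,247,.04))
pegs=[T(555,375,.084),T(549,381,.022),S(421,137,.084),S(413,183,.022)]
for p in pegs: print('peg',p,np.hypot(*(p[:2]-A)))
for n,p in (('blue',T(434,227,.058)),('green',T(638,206,.058)),('red',T(527,139,.058)),('gS',S(269,80,.058)),('rS',S(191,148,.058))): print(n,p,np.hypot(*(p[:2]-A)),np.degrees(np.arctan2(*(p[:2]-A)[::-1])))
tip,tail=T(532,426,.01),T(534,520,.01); print('arrow',tip,tail,np.hypot(*(tip[:2]-A)),np.hypot(*(tail[:2]-A)))
for q in (tip,tail): print(np.degrees(np.arctan2(*(q[:2]-A)[::-1])))
tip,tail=S(450,205,.01),S(537,217,.01); print('arrowS',tip,tail)
for q in (tip,tail): print(np.degrees(np.arctan2(*(q[:2]-A)[::-1])))
tr=[T(120,325,.061),T(189,333,.061),T(182,396,.056),T(108,384,.056)]
print('tread',*tr,np.mean(tr,0)); print('mid',T(149,358),T(149,358,.061),S(376,505),S(376,505,.061))
print('pedal base',T(137,262),T(210,268))
print('abacus',[w(t,*p,0.1)[:2] for p in [(463,152),(489,216)]],[w(t,*p,0.0)[:2] for p in [(440,170),(458,227)]])
print('chute end', T(474,180),T(463,250),T(474,180,.115),T(463,250,.115),'guides',T(217,100),T(236,140),T(230,215))
st=r.get_state();print(R.from_euler('xyz',st['eef_rot'],degrees=True).as_matrix().round(3))
E
python3 m.py
```

```text
circle [ 0.57325414 -0.11644719  0.12845904] [ 0.0017  0.0005  0.0003 -0.004   0.0034 -0.0002 -0.0016]
hub [ 0.57294739 -0.11806719  0.03547576] [ 0.57206618 -0.11783961  0.04      ]
peg [ 0.46996846 -0.14070497  0.084     ] 0.106096049230731
peg [ 0.46979768 -0.14156549  0.022     ] 0.1064620572613203
peg [ 0.47139271 -0.13497082  0.084     ] 0.10353200380416198
peg [ 0.47037157 -0.13533795  0.022     ] 0.10460251282135763
blue [ 0.57238811 -0.03438066  0.058     ] 0.08207110843213698 90.60461143564673
green [ 0.6126025  -0.19063995  0.058     ] 0.0839812966439269 -62.06061790193913
red [ 0.6539377  -0.09689263  0.058     ] 0.08301937889585007 13.62358541655354
gS [ 0.61281862 -0.18151333  0.058     ] 0.07615083781882713 -58.69765560146036
rS [ 0.65405466 -0.08861853  0.058     ] 0.08545851788672877 19.004320066727313
arrow [ 0.43340698 -0.13371119  0.01      ] [ 0.36125562 -0.1450647   0.01      ] 0.14090874181072266 0.21392133092325893
-172.96249827077224
-172.31216113151868
arrowS [ 0.43569876 -0.13078284  0.01      ] [ 0.36265353 -0.14005751  0.01      ]
-174.05026773411862
-173
[... 217 characters left out ...]
611647 0.06014099] [0.43852344 0.16587979 0.061     ] [0.43786601 0.16907875 0.06020442] [0.43786917 0.16941501 0.061     ]
pedal base [0.51332754 0.19761513 0.03647704] [0.51626999 0.13646944 0.04456375]
abacus [array([ 0.74064823, -0.35141038]), array([ 0.59911026, -0.4198662 ])] [array([ 0.72407963, -0.32870099]), array([ 0.58425779, -0.38513762])]
chute end [ 0.62370929 -0.05936043  0.02056992] [ 0.55148823 -0.0599832   0.0917613 ] [ 0.60033926 -0.06079387  0.115     ] [ 0.5472534  -0.06034868  0.115     ] guides [0.60963369 0.11776938 0.19740946] [0.60191696 0.11647399 0.1261288 ] [0.54920056 0.11437788 0.10764242]
[[-0.    -0.258 -0.966]
 [-0.001 -0.966  0.258]
 [-1.     0.001 -0.   ]]
```

```bash
python3 -m creep '[{"ty":0.02,"tz":-0.019,"fingers":0},{"ty":0.05,"tz":-0.0475,"fingers":0},{"ty":0.08,"tz":-0.076,"fingers":0},{"ty":0.11,"tz":-0.1045,"fingers":0},{"ty":0.14,"tz":-0.133,"fingers":0}]' 20
python3 -m creep '[{"ty":0.03,"tz":-0.0285,"fingers":0},{"ty":0.06,"tz":-0.057,"fingers":0},{"ty":0.09,"tz":-0.0855,"fingers":0},{"ty":0.12,"tz":-0.114,"fingers":0},{"ty":0.14,"tz":-0.133,"fingers":0}]'
python3 -c "
from h import *
print(r.get_state())"
```

```text
{'time_s': 0.15, 'joints': array([ 9.15632132e+01,  2.05797458e+01,  6.46156909e-01, -1.27809843e-02,
       -7.01349760e+01, -1.65071072e+01]), 'qd': array([-0.03665965, -0.08237505,  0.20611114,  0.06366694, -0.05671769,
       -0.03849814]), 'joint_torque': array([-8.00847520e-04, -5.83275318e+01,  2.93289900e+01,  7.00105056e+00,
        8.76593665e-03, -1.10340873e-04]), 'tcp_pos': array([0.174004  , 0.65181625, 0.22587178]), 'eef_rot': array([ 96.56762354,  89.93038988, -98.38062071]), 'contact_force': array([0.16308909, 0.62315352, 0.38877098]), 'moment': array([0.0044476 , 0.00658974, 0.00411577]), 'gripper_width': 0.08756622871929128}invalid input
invalid input
```

```bash
python3 -m creep '[{"ax":0,"ay":0,"az":0,"tx":0,"ty":0.02,"tz":-0.019,"fingers":0},{"ax":0,"ay":0,"az":0,"tx":0,"ty":0.05,"tz":-0.0475,"fingers":0},{"ax":0,"ay":0,"az":0,"tx":0,"ty":0.08,"tz":-0.076,"fingers":0},{"ax":0,"ay":0,"az":0,"tx":0,"ty":0.11,"tz":-0.1045,"fingers":0},{"ax":0,"ay":0,"az":0,"tx":0,"ty":0.14,"tz":-0.133,"fingers":0}]' 20
```

```text
time_s: 0.65
tcp_pos: [0.2669, 0.4809, 0.2263]
eef_rot: [88.5, 90.0, -106.4]
contact_force: [0.8, 0.9, 0.1]
gripper_width: 0.0531
```

```bash
python3 -m creep '[{"ax":-3,"ay":0,"az":0,"tx":0,"ty":0.03,"tz":-0.0285,"fingers":0},{"ax":-6,"ay":0,"az":0,"tx":0,"ty":0.06,"tz":-0.057,"fingers":0},{"ax":-9,"ay":0,"az":0,"tx":0.0,"ty":0.09,"tz":-0.0855,"fingers":0},{"ax":-12,"ay":0,"az":0,"tx":0.02,"ty":0.12,"tz":-0.114,"fingers":0},{"ax":-15,"ay":0,"az":0,"tx":0.04,"ty":0.14,"tz":-0.133,"fingers":0}]'
python3 -c "
from h import *
s=r.get_state();M=R.from_euler('xyz',s['eef_rot'],degrees=True).as_matrix();print(M.round(3),s['tcp_pos'],M.T@(np.array([.438,.167,.10])-s['tcp_pos']),s['joints'])"
```

```text
time_s: 1.15
tcp_pos: [0.3595, 0.3111, 0.1866]
eef_rot: [-112.0, 89.9, 68.1]
contact_force: [-0.2, 0.0, -1.2]
gripper_width: 0.0132
[[ 0.001  0.002 -1.   ]
 [ 0.002 -1.    -0.002]
 [-1.    -0.002 -0.001]] [0.35953868 0.31107059 0.18663076] [ 0.08645584  0.14439286 -0.07806082] [ 6.46536071e+01  3.29958892e+00 -2.71168771e+01 -6.68592994e-03
 -5.94877765e+01  2.54873396e+01]
```

```bash
python3 -m creep '[{"ax":0,"ay":0,"az":0,"tx":0.01,"ty":0.03,"tz":-0.017,"fingers":0},{"ax":0,"ay":0,"az":0,"tx":0.03,"ty":0.06,"tz":-0.034,"fingers":0},{"ax":0,"ay":0,"az":0,"tx":0.05,"ty":0.09,"tz":-0.051,"fingers":0},{"ax":0,"ay":0,"az":0,"tx":0.07,"ty":0.125,"tz":-0.068,"fingers":0},{"ax":0,"ay":0,"az":0,"tx":0.086,"ty":0.144,"tz":-0.078,"fingers":0}]'
python3 -m creep '[{"ax":0,"ay":0,"az":0,"tx":0.01,"ty":0,"tz":0,"fingers":0},{"ax":0,"ay":0,"az":0,"tx":0.02,"ty":0,"tz":0,"fingers":0}]'
python3 -c "
from h import *
for n in ['side','top']: 
    cap(n,n+'1')
s=load('side1');cv2.imwrite('pics/s2.png',cv2.resize(s['pixels'][180:380,220:420],(600,600),interpolation=cv2.INTER_CUBIC))
"
```

```text
time_s: 1.65
tcp_pos: [0.437, 0.1667, 0.0994]
eef_rot: [34.6, 89.9, -145.4]
contact_force: [0.0, 0.7, -0.5]
gripper_width: 0.0003
time_s: 1.85
tcp_pos: [0.4372, 0.1687, 0.08]
eef_rot: [53.3, 90.0, -126.7]
contact_force: [-0.2, -0.1, -0.0]
gripper_width: 0.0004
```

View pics/s2.png

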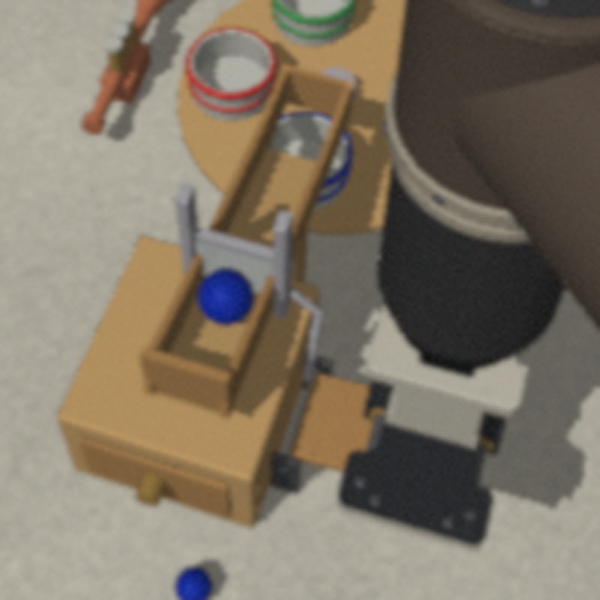

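View pics/top1.png

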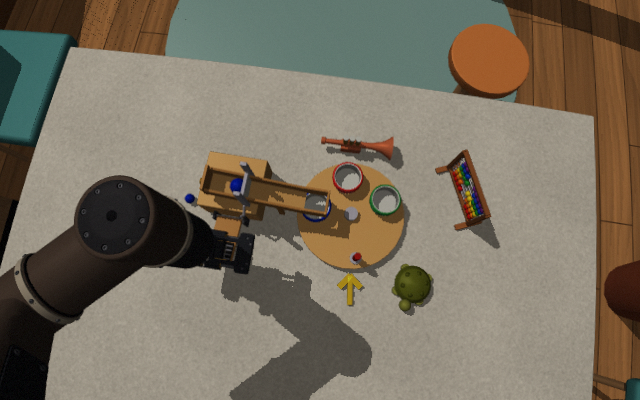

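The gripper is over the black tread at about (410,480) in the side crop and clear of the chest, so I'll press now.

```bash
python3 -m creep '[{"ax":0,"ay":0,"az":0,"tx":0.01,"ty":0,"tz":0,"fingers":0},{"ax":0,"ay":0,"az":0,"tx":0.018,"ty":0,"tz":0,"fingers":0},{"ax":0,"ay":0,"az":0,"tx":0.026,"ty":0,"tz":0,"fingers":0},{"ax":0,"ay":0,"az":0,"tx":0.034,"ty":0,"tz":0,"fingers":0},{"ax":0,"ay":0,"az":0,"tx":0.04,"ty":0,"tz":0,"fingers":0}]'
python3 -m creep '[{"ax":0,"ay":0,"az":0,"tx":0.003,"ty":0,"tz":0,"fingers":0},{"ax":0,"ay":0,"az":0,"tx":0.005,"ty":0,"tz":0,"fingers":0},{"ax":0,"ay":0,"az":0,"tx":0.006,"ty":0,"tz":0,"fingers":0},{"ax":0,"ay":0,"az":0,"tx":0.006,"ty":0,"tz":0,"fingers":0}]'
```

```text
time_s: 2.45
tcp_pos: [0.4365, 0.1695, 0.0401]
eef_rot: [-9.5, 90.0, 170.6]
contact_force: [-6.3, 2.6, 7.8]
gripper_width: 0.0003
time_s: 2.85
tcp_pos: [0.4367, 0.1695, 0.0357]
eef_rot: [-137.8, 90.0, 42.3]
contact_force: [-11.4, 1.4, 25.6]
gripper_width: 0.0006
```

```bash
python3 -m creep '[{"ax":0,"ay":0,"az":0,"tx":0.001,"ty":0,"tz":0,"fingers":0},{"ax":0,"ay":0,"az":0,"tx":0.001,"ty":0,"tz":0,"fingers":0},{"ax":0,"ay":0,"az":0,"tx":0.001,"ty":0,"tz":0,"fingers":0},{"ax":0,"ay":0,"az":0,"tx":0.001,"ty":0,"tz":0,"fingers":0},{"ax":0,"ay":0,"az":0,"tx":0.001,"ty":0,"tz":0,"fingers":0}]'
python3 -m creep '[{"ax":0,"ay":0,"az":0,"tx":0,"ty":0,"tz":0,"fingers":0},{"ax":0,"ay":0,"az":0,"tx":0,"ty":0,"tz":0,"fingers":0},{"ax":0,"ay":0,"az":0,"tx":0,"ty":0,"tz":0,"fingers":0},{"ax":0,"ay":0,"az":0,"tx":0,"ty":0,"tz":0,"fingers":0},{"ax":0,"ay":0,"az":0,"tx":0,"ty":0,"tz":0,"fingers":0}]'
python3 -c "
from h import *
s=cap('side','side2');a=cv2.resize(s['pixels'][180:380,220:420],(400,400),interpolation=cv2.INTER_CUBIC)
t=cap('top','top2');b=cv2.resize(t['pixels'][130:280,180:330],(400,400),interpolation=cv2.INTER_CUBIC)
cv2.imwrite('pics/st2.png',np.hstack([a,b]))
"
```

```text
time_s: 3.35
tcp_pos: [0.4368, 0.1695, 0.0353]
eef_rot: [-146.0, 90.0, 34.1]
contact_force: [-14.5, -0.4, 32.7]
gripper_width: 0.0003
time_s: 3.85
tcp_pos: [0.4368, 0.1695, 0.0353]
eef_rot: [-143.5, 90.0, 36.6]
contact_force: [-14.0, 0.2, 33.8]
gripper_width: 0.0005
```

View pics/st2.png

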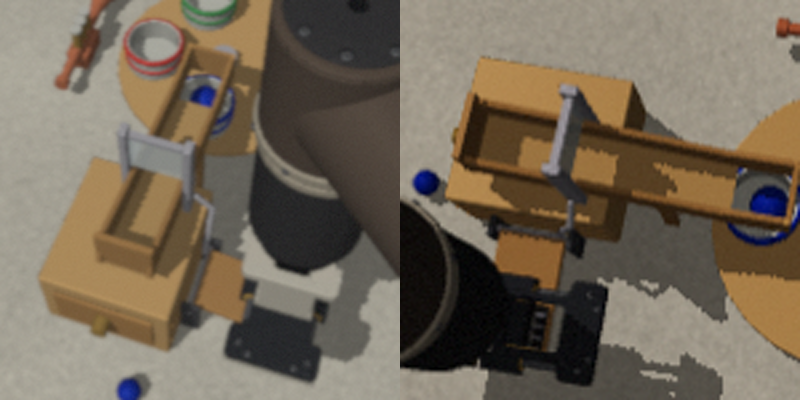

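```bash
python3 -m creep '[{"ax":0,"ay":0,"az":0,"tx":0,"ty":0,"tz":0,"fingers":0},{"ax":0,"ay":0,"az":0,"tx":0,"ty":0,"tz":0,"fingers":0},{"ax":0,"ay":0,"az":0,"tx":0,"ty":0,"tz":0,"fingers":0}]'
python3 -c "
from h import *
t=cap('top','top3');print(w(t,318,206.9),w(t,318,206.9,.05))
b=cv2.resize(t['pixels'][180:230,290:340],(600,600),interpolation=cv2.INTER_CUBIC)
cv2.imwrite('pics/t3.png',b)
"
```

```text
time_s: 4.25
tcp_pos: [0.4368, 0.1695, 0.0353]
eef_rot: [-145.3, 90.0, 34.8]
contact_force: [-14.4, -0.0, 34.1]
gripper_width: 0.0001
[ 0.57097163 -0.03823341  0.06435051] [ 0.57382734 -0.0376537   0.05      ]
```

View pics/t3.png

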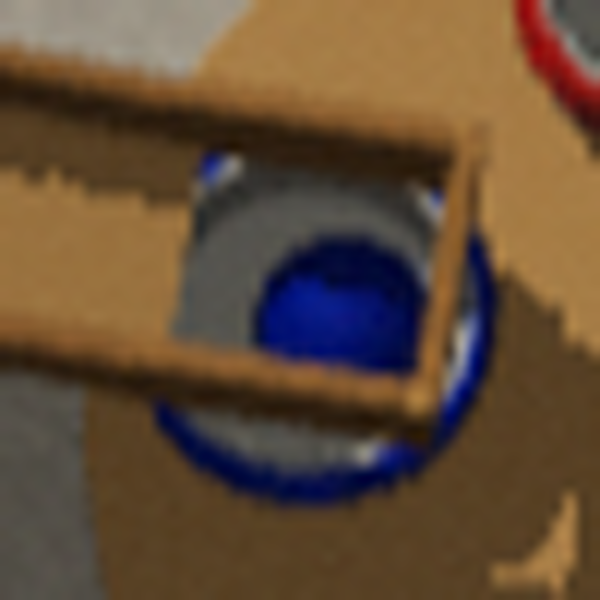

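```bash
python3 -m creep '[{"ax":0,"ay":0,"az":0,"tx":-0.01,"ty":0,"tz":0,"fingers":0},{"ax":0,"ay":0,"az":0,"tx":-0.03,"ty":0,"tz":0,"fingers":0},{"ax":0,"ay":0,"az":0,"tx":-0.06,"ty":0,"tz":0,"fingers":0},{"ax":0,"ay":0,"az":0,"tx":-0.09,"ty":0.01,"tz":0,"fingers":0},{"ax":0,"ay":0,"az":0,"tx":-0.11,"ty":0.03,"tz":0,"fingers":0}]'
python3 -m creep '[{"ax":0,"ay":0,"az":0,"tx":0,"ty":0.03,"tz":0,"fingers":0.06},{"ax":0,"ay":0,"az":0,"tx":0,"ty":0.07,"tz":-0.005,"fingers":0.06},{"ax":0,"ay":0,"az":0,"tx":0,"ty":0.11,"tz":-0.01,"fingers":0.06},{"ax":0,"ay":0,"az":0,"tx":0,"ty":0.15,"tz":-0.015,"fingers":0.06},{"ax":0,"ay":0,"az":0,"tx":0,"ty":0.18,"tz":-0.02,"fingers":0.06}]'
python3 -m creep '[{"ax":0,"ay":0,"az":0,"tx":0,"ty":0.03,"tz":-0.005,"fingers":0.06},{"ax":0,"ay":0,"az":0,"tx":0,"ty":0.06,"tz":-0.01,"fingers":0.06},{"ax":0,"ay":0,"az":0,"tx":0,"ty":0.08,"tz":-0.013,"fingers":0.06},{"ax":0,"ay":0,"az":0,"tx":0,"ty":0.095,"tz":-0.013,"fingers":0.06},{"ax":0,"ay":0,"az":0,"tx":0,"ty":0.095,"tz":-0.013,"fingers":0.06}]'
python3 -c "
from h import *
s=r.get_state();M=R.from_euler('xyz',s['eef_rot'],degrees=True).as_matrix();print(M.round(3),s['tcp_pos'],M.T@(np.array([.4705,-.138,.05])-s['tcp_pos']),s['joints'])
for n in ['side','top','wrist']: cap(n,n+'4')
"
```

```text
time_s: 4.8
tcp_pos: [0.4379, 0.1401, 0.1453]
eef_rot: [-149.0, 89.9, 31.2]
contact_force: [0.5, -0.1, -0.2]
gripper_width: 0.0009
time_s: 5.3
tcp_pos: [0.4571, -0.0426, 0.1433]
eef_rot: [-175.0, 90.0, 5.1]
contact_force: [0.3, 0.6, 0.1]
gripper_width: 0.0346
time_s: 5.8
tcp_pos: [0.4701, -0.1371, 0.1429]
eef_rot: [13.1, 90.0, -167.0]
contact_force: [0.4, -0.6, 0.3]
gripper_width: 0.0597
[[-0.001 -0.001 -1.   ]
 [-0.    -1.     0.001]
 [-1.     0.     0.001]] [ 0.47014046 -0.13710459  0.14285099] [ 0.09285083  0.0008777  -0.00043513] [ 6.80346616e+00  7.38389668e+00 -2.89282398e+01  6.36916471e-03
 -5.37349462e+01  8.31394062e+01]
```

View pics/side4.png

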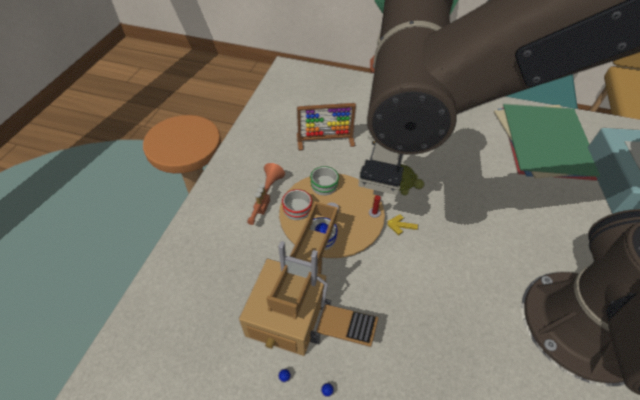

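View pics/wrist4.png

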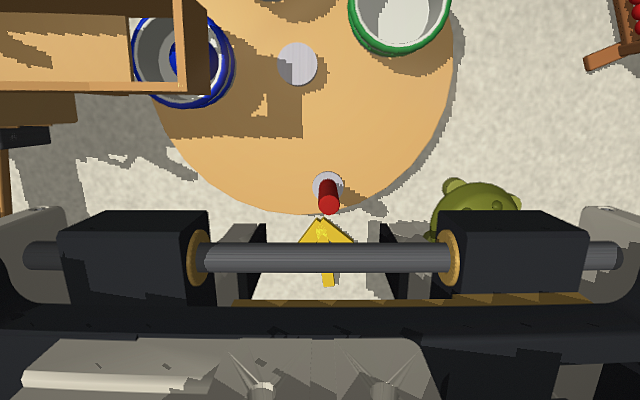

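View pics/top4.png

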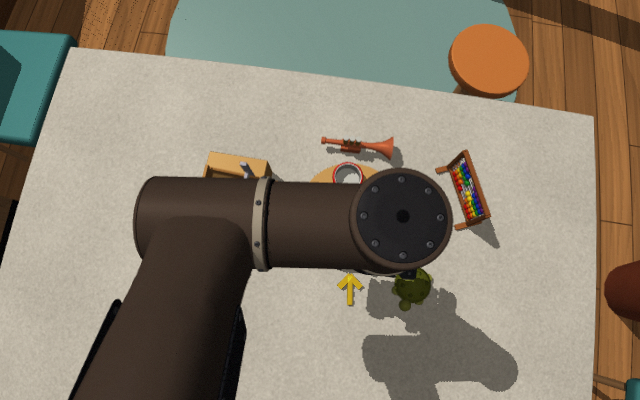

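```bash
python3 -c "
from h import *
c=load('wrist4')
print('peg',w(c,329,204,.084),w(c,329,204),'base',w(c,327,187,.022))
print('hub',w(c,297,64),w(c,297,64,.036)); print('arrow tip',w(c,318,219,.01),w(c,329,286,.01))
print('blue',w(c,180,58,.058),'green',w(c,399,10,.058))"
```

```text
peg [ 0.47312658 -0.13994261  0.084     ] [ 0.47319658 -0.13993739  0.08424201] base [ 0.47114224 -0.13938602  0.022     ]
hub [ 0.57362514 -0.11518955  0.03510456] [ 0.57349719 -0.11525736  0.036     ]
arrow tip [ 0.43664525 -0.13100236  0.01      ] [ 0.36422064 -0.14204972  0.01      ]
blue [ 0.57513801 -0.03234981  0.058     ] green [ 0.6063906  -0.18864732  0.058     ]
```

```bash
python3 -m creep '[{"ax":0,"ay":0,"az":0,"tx":0.02,"ty":0.002,"tz":-0.001,"fingers":0.06},{"ax":0,"ay":0,"az":0,"tx":0.05,"ty":0.002,"tz":-0.001,"fingers":0.06},{"ax":0,"ay":0,"az":0,"tx":0.075,"ty":0.002,"tz":-0.001,"fingers":0.06},{"ax":0,"ay":0,"az":0,"tx":0.092,"ty":0.002,"tz":-0.001,"fingers":0.06},{"ax":0,"ay":0,"az":0,"tx":0.1,"ty":0.002,"tz":-0.001,"fingers":0.06}]'
python3 -m creep '[{"ax":0,"ay":0,"az":0,"tx":0,"ty":0,"tz":0,"fingers":0.01},{"ax":0,"ay":0,"az":0,"tx":0,"ty":0,"tz":0,"fingers":0.0},{"ax":0,"ay":0,"az":0,"tx":0,"ty":0,"tz":0,"fingers":0.0},{"ax":0,"ay":0,"az":0,"tx":0,"ty":0,"tz":0,"fingers":0.0},{"ax":0,"ay":0,"az":0,"tx":0,"ty":0,"tz":0,"fingers":0}]' 20
python3 -m creep '[{"ax":0,"ay":0,"az":0,"tx":0,"ty":0,"tz":0,"fingers":0.0},{"ax":0,"ay":0,"az":0,"tx":0,"ty":0,"tz":0,"fingers":0}]'

```

```text
time_s: 6.45
tcp_pos: [0.4705, -0.1371, 0.0421]
eef_rot: [2.6, 89.9, -177.3]
contact_force: [-0.3, 0.4, 0.4]
gripper_width: 0.06
time_s: 6.95
tcp_pos: [0.4717, -0.1378, 0.0442]
eef_rot: [-175.1, 89.9, 4.9]
contact_force: [-0.3, -0.5, -0.3]
gripper_width: 0.0253
time_s: 7.15
tcp_pos: [0.4711, -0.1384, 0.0439]
eef_rot: [63.5, 90.0, -116.5]
contact_force: [-1.2, -5.0, 3.8]
gripper_width: 0.0157
```

```bash
cat > turn.py <<'E'
import numpy as np
A=np.array([.5735,-.116]);Rr=.105;t0=192.4
P=lambda f:A+Rr*np.array([np.cos(np.radians(t0+f)),np.sin(np.radians(t0+f))])
steps=[[2,5,9,13,17],[21,25,29,33,37],[41,45,49,53,57],[61,65,69,73,77],[81,85,88,91,92]]
f0=0
for S in steps:
    a=np.radians(-90+f0/2);y=np.array([np.cos(a),np.sin(a)]);z=np.array([np.sin(a),-np.cos(a)])
    print([(f"ax {-(f-f0)/2}",f"ty {y@(P(f)-P(f0)):.4f}",f"tz {z@(P(f)-P(f0)):.4f}") for f in S],P(S[-1])); f0=S[-1]
E
python3 turn.py
```

```text
[('ax -1.0', 'ty 0.0036', 'tz -0.0008'), ('ax -2.5', 'ty 0.0089', 'tz -0.0024'), ('ax -4.5', 'ty 0.0158', 'tz -0.0048'), ('ax -6.5', 'ty 0.0225', 'tz -0.0077'), ('ax -8.5', 'ty 0.0290', 'tz -0.0111')] [ 0.48202255 -0.16754489]
[('ax -2.0', 'ty 0.0068', 'tz -0.0029'), ('ax -4.0', 'ty 0.0133', 'tz -0.0062'), ('ax -6.0', 'ty 0.0196', 'tz -0.0099'), ('ax -8.0', 'ty 0.0256', 'tz -0.0141'), ('ax -10.0', 'ty 0.0313', 'tz -0.0187')] [ 0.50516871 -0.19572349]
[('ax -2.0', 'ty 0.0062', 'tz -0.0040'), ('ax -4.0', 'ty 0.0120', 'tz -0.0084'), ('ax -6.0', 'ty 0.0176', 'tz -0.0132'), ('ax -8.0', 'ty 0.0227', 'tz -0.0184'), ('ax -10.0', 'ty 0.0276', 'tz -0.0239')] [ 0.53655663 -0.21428625]
[('ax -2.0', 'ty 0.0054', 'tz -0.0050'), ('ax -4.0', 'ty 0.0104', 'tz -0.0103'), ('ax -6.0', 'ty 0.0150', 'tz -0.0160'), ('ax -8.0', 'ty 0.0192', 'tz -0.0220'), ('ax -10.0', 'ty 0.0230', 'tz -0.0283')] [ 0.57240046 -0.22099424]
[('ax -2.0', 'ty 0.0044', 'tz -0.0058'), ('ax -4.0', 'ty 0.0084', 'tz -0.0120'), ('ax -5.5', 'ty 0.0111', 'tz -0.0168'), ('ax -7.0', 'ty 0.0136', 'tz -0.0217'), ('ax -7.5', 'ty 0.0144', 'tz -0.0233')] [ 0.59961244 -0.21770123]
```

```bash
python3 -m creep '[{"ax":-1,"ay":0,"az":0,"tx":0,"ty":0.0036,"tz":-0.0008,"fingers":0},{"ax":-2.5,"ay":0,"az":0,"tx":0,"ty":0.0089,"tz":-0.0024,"fingers":0},{"ax":-4.5,"ay":0,"az":0,"tx":0,"ty":0.0158,"tz":-0.0048,"fingers":0},{"ax":-6.5,"ay":0,"az":0,"tx":0,"ty":0.0225,"tz":-0.0077,"fingers":0},{"ax":-8.5,"ay":0,"az":0,"tx":0,"ty":0.029,"tz":-0.0111,"fingers":0}]' 25
python3 -c "
from h import *
s=r.get_state();print(s['tcp_pos'],s['contact_force'],s['joints'].round(1),R.from_euler('xyz',s['eef_rot'],degrees=True).as_matrix()[:,1].round(3))
c=cap('side','side5');cap('wrist','wrist5')"
```

```text
time_s: 7.65
tcp_pos: [0.4827, -0.1668, 0.0439]
eef_rot: [-150.5, 90.0, 38.2]
contact_force: [-0.9, 3.2, 5.0]
gripper_width: 0.0156
[ 0.48265993 -0.16682357  0.04394885] [-0.87571118  3.16333778  5.01297779] [  3.   16.7 -32.9  -0.  -40.4  95.7] [ 0.151 -0.989 -0.   ]
```

View pics/wrist5.png

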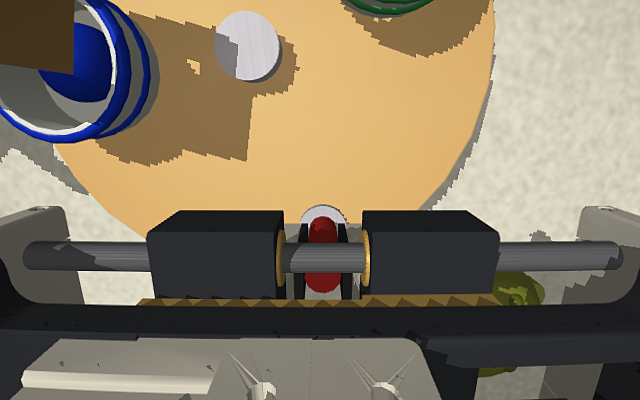

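The peg is between the jaws at about (323,255) in the wrist view, and the carousel is turning with the ball in the blue cup. I'll continue.

```bash
python3 -m creep '[{"ax":-2,"ay":0,"az":0,"tx":0,"ty":0.0068,"tz":-0.0029,"fingers":0},{"ax":-4,"ay":0,"az":0,"tx":0,"ty":0.0133,"tz":-0.0062,"fingers":0},{"ax":-6,"ay":0,"az":0,"tx":0,"ty":0.0196,"tz":-0.0099,"fingers":0},{"ax":-8,"ay":0,"az":0,"tx":0,"ty":0.0256,"tz":-0.0141,"fingers":0},{"ax":-10,"ay":0,"az":0,"tx":0,"ty":0.0313,"tz":-0.0187,"fingers":0}]' 25
python3 -m creep '[{"ax":-2,"ay":0,"az":0,"tx":0,"ty":0.0062,"tz":-0.004,"fingers":0},{"ax":-4,"ay":0,"az":0,"tx":0,"ty":0.012,"tz":-0.0084,"fingers":0},{"ax":-6,"ay":0,"az":0,"tx":0,"ty":0.0176,"tz":-0.0132,"fingers":0},{"ax":-8,"ay":0,"az":0,"tx":0,"ty":0.0227,"tz":-0.0184,"fingers":0},{"ax":-10,"ay":0,"az":0,"tx":0,"ty":0.0276,"tz":-0.0239,"fingers":0}]' 25
python3 -c "
from h import *
s=r.get_state();print(s['tcp_pos'],s['contact_force'],s['joints'].round(1),R.from_euler('xyz',s['eef_rot'],degrees=True).as_matrix()[:,1].round(3))
c=cap('side','side6');cap('wrist','wrist6')"
```

```text
time_s: 8.25
tcp_pos: [0.5056, -0.1949, 0.0439]
eef_rot: [-87.3, 90.0, 111.4]
contact_force: [-2.2, 2.3, 7.8]
gripper_width: 0.0154
time_s: 8.75
tcp_pos: [0.5367, -0.2135, 0.0439]
eef_rot: [-48.2, 89.9, 160.5]
contact_force: [-3.1, 2.4, 8.3]
gripper_width: 0.0155
[ 0.53672773 -0.21351767  0.04389592] [-3.14167747  2.41097728  8.33814718] [ -2.3  21.9 -24.3  -0.  -43.8 121. ] [ 0.48  -0.877 -0.001]
```

View pics/side6.png

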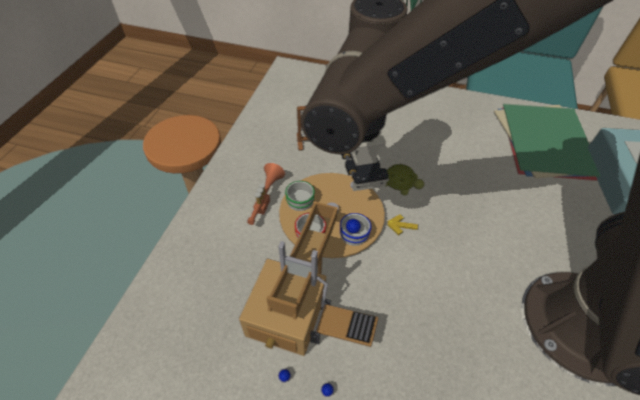

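View pics/wrist6.png

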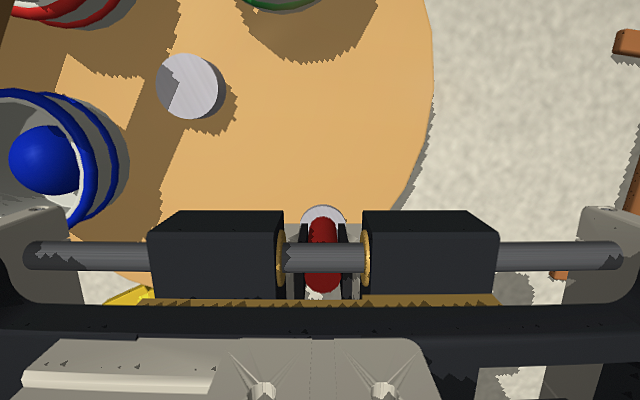

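```bash
python3 -m creep '[{"ax":-2,"ay":0,"az":0,"tx":0,"ty":0.0054,"tz":-0.005,"fingers":0},{"ax":-4,"ay":0,"az":0,"tx":0,"ty":0.0104,"tz":-0.0103,"fingers":0},{"ax":-6,"ay":0,"az":0,"tx":0,"ty":0.015,"tz":-0.016,"fingers":0},{"ax":-8,"ay":0,"az":0,"tx":0,"ty":0.0192,"tz":-0.022,"fingers":0},{"ax":-10,"ay":0,"az":0,"tx":0,"ty":0.023,"tz":-0.0283,"fingers":0}]' 25
python3 -m creep '[{"ax":-2,"ay":0,"az":0,"tx":0,"ty":0.0044,"tz":-0.0058,"fingers":0},{"ax":-4,"ay":0,"az":0,"tx":0,"ty":0.0084,"tz":-0.012,"fingers":0},{"ax":-5.5,"ay":0,"az":0,"tx":0,"ty":0.0111,"tz":-0.0168,"fingers":0},{"ax":-7,"ay":0,"az":0,"tx":0,"ty":0.0136,"tz":-0.0217,"fingers":0},{"ax":-7.5,"ay":0,"az":0,"tx":0,"ty":0.0144,"tz":-0.0233,"fingers":0}]' 25
python3 -c "
from h import *
s=r.get_state();print(s['tcp_pos'],s['contact_force'],s['joints'].round(1),R.from_euler('xyz',s['eef_rot'],degrees=True).as_matrix()[:,1].round(3))
c=cap('side','side7');cap('wrist','wrist7');t=cap('top','top7')
cv2.imwrite('pics/s7.png',cv2.resize(c['pixels'][160:270,260:430],(800,518),interpolation=cv2.INTER_CUBIC))
cv2.imwrite('pics/t7.png',cv2.resize(t['pixels'][150:320,280:450],(600,600),interpolation=cv2.INTER_CUBIC))"
```

```text
time_s: 9.35
tcp_pos: [0.5722, -0.2203, 0.0438]
eef_rot: [-45.3, 89.9, 173.4]
contact_force: [-4.7, 0.6, 8.1]
gripper_width: 0.0156
time_s: 9.85
tcp_pos: [0.5995, -0.217, 0.0438]
eef_rot: [-44.2, 89.9, -178.0]
contact_force: [-5.5, 1.2, 7.2]
gripper_width: 0.0152
[ 0.59951206 -0.21701552  0.04381561] [-5.52010811  1.2351336   7.18094711] [ -2.4  26.5 -16.3   0.  -47.3 138.5] [ 0.721 -0.693 -0.001]
```

View pics/s7.png

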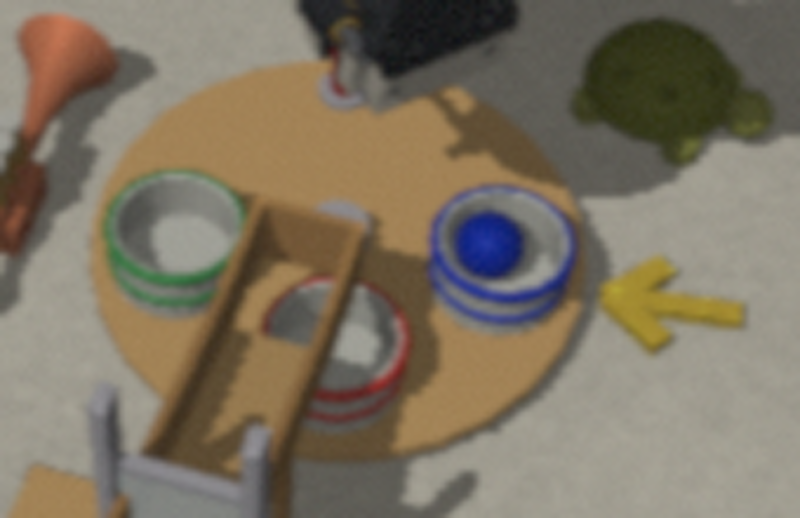

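View pics/t7.png

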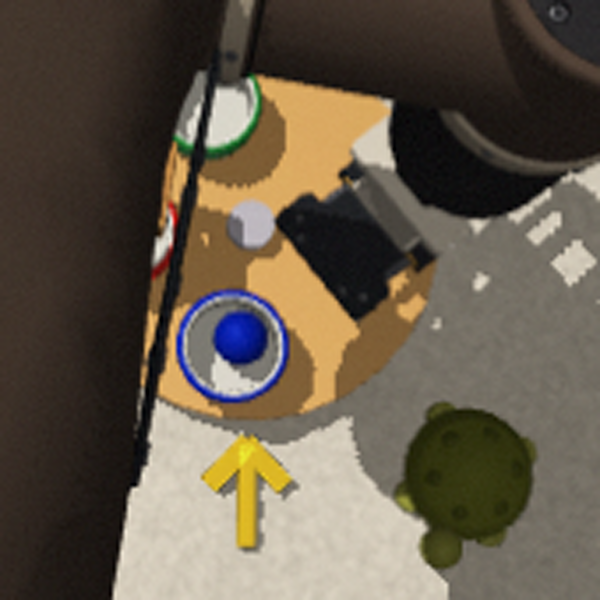

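```bash
cat > chk.py <<'E'
from h import *
import sys
def rep(c,cup,ball,hub,tip,tail,o,k):
    f=lambda p,z: w(c,o[0]+p[0]/k,o[1]+p[1]/k,z)[:2]
    C,B,H,a,b=f(cup,.058),f(ball,.050),f(hub,.0355),f(tip,.01),f(tail,.01)
    ang=lambda v: np.degrees(np.arctan2(v[1],v[0]))%360
    print('cup',C,'ball',B,'hub',H,np.hypot(*(C-H)),'cupang',ang(C-H),ang(C-np.array([.5735,-.1165])),'arrow',ang(b-H),ang(b-a),'ball-cup',np.hypot(*(B-C)))
if __name__=='__main__':
    rep(load('top7'),(233,345),(240,336),(251,224),(248,436),(248,548),(280,150),600/170)
    rep(load('side7'),(504,243),(489,244),(342,220),(602,290),(744,315),(260,160),800/170)
E
python3 chk.py
```

```text
cup [ 0.48814546 -0.11486048] ball [ 0.4954075  -0.11895579] hub [ 0.57253485 -0.11702368] 0.08441710432166696 cupang 178.53162863744703 178.89957755337642 arrow 187.585872003075 187.6897955145006 ball-cup 0.008337185197231551
cup [ 0.48746679 -0.10903522] ball [ 0.49504186 -0.1124786 ] hub [ 0.57226523 -0.11675798] 0.0851493707692656 cupang 174.79632027846438 175.04108121713028 arrow 185.58237445921694 184.51023466705215 ball-cup 0.008320966873130973
```

```bash
sed -i 's/^steps=.*/steps=[[94,96.5,99,101,101.5]]/; s/^f0=0/f0=92/' turn.py; python3 turn.py
```

```text
[('ax -1.0', 'ty 0.0019', 'tz -0.0032'), ('ax -2.25', 'ty 0.0040', 'tz -0.0072'), ('ax -3.5', 'ty 0.0060', 'tz -0.0113'), ('ax -4.5', 'ty 0.0075', 'tz -0.0147'), ('ax -4.75', 'ty 0.0079', 'tz -0.0155')] [ 0.61603987 -0.21199667]
```

```bash
python3 -m creep '[{"ax":-1,"ay":0,"az":0,"tx":0,"ty":0.0019,"tz":-0.0032,"fingers":0},{"ax":-2.25,"ay":0,"az":0,"tx":0,"ty":0.004,"tz":-0.0072,"fingers":0},{"ax":-3.5,"ay":0,"az":0,"tx":0,"ty":0.006,"tz":-0.0113,"fingers":0},{"ax":-4.5,"ay":0,"az":0,"tx":0,"ty":0.0075,"tz":-0.0147,"fingers":0},{"ax":-4.75,"ay":0,"az":0,"tx":0,"ty":0.0079,"tz":-0.0155,"fingers":0}]' 25
python3 -m creep '[{"ax":0,"ay":0,"az":0,"tx":0,"ty":0,"tz":0,"fingers":0},{"ax":0,"ay":0,"az":0,"tx":0,"ty":0,"tz":0,"fingers":0},{"ax":0,"ay":0,"az":0,"tx":0,"ty":0,"tz":0,"fingers":0},{"ax":0,"ay":0,"az":0,"tx":0,"ty":0,"tz":0,"fingers":0},{"ax":0,"ay":0,"az":0,"tx":0,"ty":0,"tz":0,"fingers":0}]' 25
python3 -c "
from h import *
c=cap('side','side8');t=cap('top','top8')
cv2.imwrite('pics/s8.png',cv2.resize(c['pixels'][160:270,260:430],(800,518),interpolation=cv2.INTER_CUBIC))
cv2.imwrite('pics/t8.png',cv2.resize(t['pixels'][150:320,280:450],(600,600),interpolation=cv2.INTER_CUBIC))"
```

```text
time_s: 10.5
tcp_pos: [0.6157, -0.2114, 0.0438]
eef_rot: [-48.0, 89.9, -177.1]
contact_force: [-6.3, -0.7, 7.7]
gripper_width: 0.0153
time_s: 11.0
tcp_pos: [0.6154, -0.2115, 0.0438]
eef_rot: [-50.8, 89.9, -180.0]
contact_force: [-6.2, 0.5, 7.5]
gripper_width: 0.0156
```

View pics/s8.png

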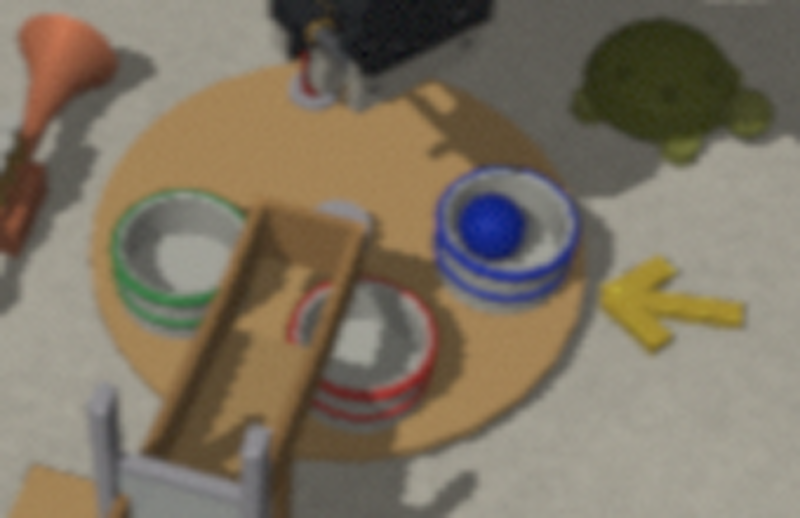

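View pics/t8.png

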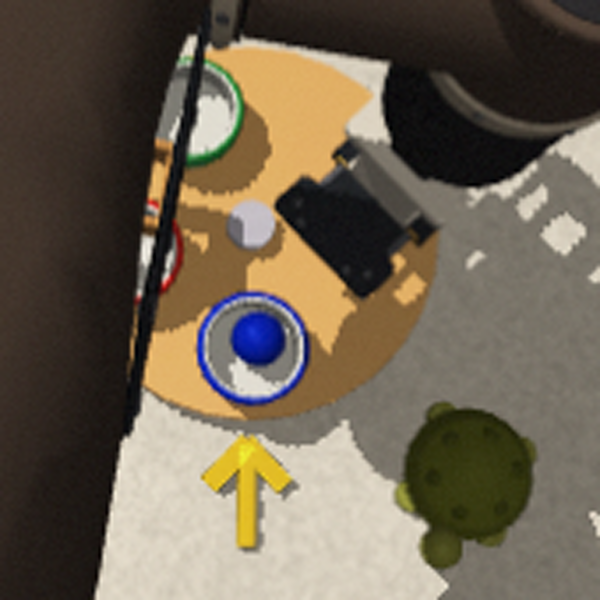

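```bash
python3 -c "
from chk import *
rep(load('top8'),(253,348),(258,338),(251,224),(248,436),(248,548),(280,150),600/170)
rep(load('side8'),(507,222),(492,226),(342,220),(602,290),(744,315),(260,160),800/170)"
```

```text
cup [ 0.48810614 -0.12783192] ball [ 0.49581979 -0.13069425] hub [ 0.57253485 -0.11702368] 0.085117715080142 cupang 187.29511146261672 187.559090526125 arrow 187.585872003075 187.6897955145006 ball-cup 0.00822759387365667
cup [ 0.48886939 -0.12253897] ball [ 0.49609849 -0.1241985 ] hub [ 0.57226523 -0.11675798] 0.08359596455042898 cupang 183.96539285855852 184.08152336007876 arrow 185.58237445921694 184.51023466705215 ball-cup 0.007417138183945864
```

```bash
python3 -c "
from h import *
s=r.get_state();print(s['time_s'],np.abs(s['qd']).max(),s['contact_force'],s['gripper_width'])
a,b=load('side0'),load('side8')
order.close_job()"
```

```text
11.1 0.10796549327456882 [-5.49518126 -0.00775058  7.08549511] 0.01564286004236674
the job is handed in; nothing more can be done
```

I pressed the pedal to its stop and the ball rolled into the blue-ringed cup. I then turned the carousel about 101° by the pinched red peg and handed the job in at 11.1 s, still holding it.

- **Pedal and ball:** the tool stopped at 35 mm height with about 34 N on it, and both cameras showed the ball leave the door and land in the blue-ringed cup.
- **Ball in the cup:** at the end its centre was about 8 mm from the cup's axis, within the 17 mm limit.
- **Facing the arrow:** the cup was off the arrow's line by about 0.3° in the top view and 0.4 to 1.6° in the side view, which is under 3 mm at its radius.
- **Hold:** the arm was practically still, and the jaws were closed on the peg at 15.6 mm with a 25 N grip.
- **Bystanders:** the turtle sat in the same place in both of the last picture pairs, and what could be seen of the trumpet had not moved. The arm never came near the abacus, but it was hidden behind the arm in some late pictures and I did not measure it again.
- **Disagreement:** the two cameras differed by about 5 mm in world y, so I compared the cup with the arrow separately within each camera.

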